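# Mount a polishing wheel and its snap collar on the bench press spindle

## Task

Mount the polishing wheel on the upright spindle of the small bench press: thread the wheel on first, hub up, flat down on the flange, then gently set the thick steel snap collar over the spindle so that it rests on the spring balls. Then swing the forked hand lever over and push it all the way down so that it, not the gripper, presses the collar past the balls and fully home on the hub; leave the lever down and do not disturb the other things on the bench.

Things in the scene. Friction and masses are not known exactly. Their poses are not given: they have to be found in the camera images.
- press: Press fixed to the bench: dark iron base plate (x -80 to 135 mm, y +-65 mm, 20 mm thick), a 76 mm round flange on it (top 28 mm above the bench) and an upright steel spindle. Origin at bench level on the spindle's axis; z up; x points from the spindle to the lever's hinge, y along the hinge pin. All heights below are above the bench.
- spindle_tip (a point): Top of the spindle, on its axis, 106 mm high, a blunt cone 8 mm long. The spindle is 19.6 mm in diameter down to 71 mm, widens by a taper to 26 mm at 66 mm, and stays so down to the flange (28 mm).
- balls (a point): Point on the spindle's axis at the height (87 mm) of four spring-loaded steel balls, 12 mm, evenly spaced round the spindle, which stick out 3.2 mm from its thin upper part.
- lever_hinge (a point): Middle of the lever's hinge pin, 105 mm along the press's +x from the spindle, 106 mm high, between two iron ears (x 91 to 125 mm, y to +-39 mm, 124 mm high).
- wheel: Hard off-white felt polishing wheel, about 0.22 kg: disc 110 mm across, 18 mm thick, and on it an aluminium hub 50 mm across, 30 mm high (48 mm in all), by which to grasp it. Bore 28 mm: passes the balls freely, fits the lower spindle. Lies hub up. Origin centre of underside, z up through the hub. Home: underside on the flange at 28 mm, hub top at 76 mm.
- collar: Plain steel snap collar: thick ring 60 mm across, 22 mm high, about 0.18 kg; bore 22 mm through a lip in its lowest 6 mm, 32 mm above that; lies flat, lip down. Origin centre of underside, z up. Set on the spindle its lip rests on the balls, underside at 91 mm; a push of 10 to 20 N (or a drop of 2 cm) snaps it past. Home: underside on the hub at 76 mm.
- lever (a joint): Angle (rad) of the forked steel hand lever, 215 mm long: 0 = level, its fork (inner gap 32 mm, 52 mm over all) astride the spindle and its two noses (105 mm from the hinge) touching a collar that is home; positive = raised. Starts 1.5 to 1.75, stops at -0.04 and 1.8, stays where left (0.4 N m). It meets a collar on the balls at 0.15; the grip then takes about 10 N.
- lever_grip (a point): Middle of the upper face of the lever's flat rubber grip (36 mm wide, 52 mm long, 16 mm thick), 190 mm from the hinge pin and 8 mm off the plane through it; at angle 0 it is 114 mm high, across the spindle from the hinge. Its z is the normal of that face (the face to push on); its x points along the lever to the hinge.
- bangle: Bystander: thin steel bangle, 68 mm outside diameter, 58 mm inside, 12 mm high (much thinner-walled than the collar). Origin centre of underside.
- jar: Bystander: amber glass jar with black cap, 56 mm diameter, 75 mm high. Origin centre of underside.
- ring_box: Bystander: small dark red open ring box holding a ring, 52 x 56 mm, lid standing to 65 mm. Origin centre of underside.
- case_box: Bystander: small dark red open jewel box, empty, 52 x 56 mm, lid standing to 65 mm. Origin centre of underside.
- hammer: Bystander: hammer lying flat, 240 mm long. Origin under its middle.
- mandrel: Bystander: tapered steel ring stick with wooden handle lying flat, about 320 mm long. Origin under the middle of the steel part.
- bench_block: Bystander: flat steel bench block 70 x 70 x 22 mm. Origin centre of underside.
Mind the look-alikes: they are no part of the job. What is shaped like the collar but red is not meant. What is shaped like the wheel but purple is not meant.

How it is judged:
On the way, in this order (a step that is already met when the one before it is completed fails the run):
1. the wheel is on the spindle, flat on the flange, hub up (z of wheel in the frame of press between 0.025 and 0.031 m and horizontal distance between wheel and press below 0.005 m and angle between wheel's own z axis and vertical below 0.05 rad), for 0.2 s.
2. the collar rests on the spring balls, threaded on the spindle above the wheel, let go (all of step 1 and z of collar in the frame of press between 0.087 and 0.098 m and horizontal distance between collar and press below 0.005 m and contact force between collar and the fingers below 0.1 N and linear speed of collar below 0.02 m/s), for 0.2 s.
3. the lever, not the gripper, bears on the collar while it is still up on the balls (contact force between lever and collar above 3 N and contact force between collar and the fingers below 0.1 N and z of collar in the frame of press above 0.084 m).
At the end, for the whole second after the job is handed in: Wheel flat on the flange (underside 25 to 31 mm up, within 5 mm of the axis, tilt under 0.05 rad); collar home on the hub under the balls (underside 73 to 79 mm up, within 4 mm, tilt under 0.06 rad); lever left down (under 0.08 rad); wheel and collar at rest (all of step 1 and z of collar in the frame of press between 0.073 and 0.079 m and horizontal distance between collar and press below 0.004 m and angle between collar's own z axis and vertical below 0.06 rad and value of joint lever below 0.08 rad and linear speed of each of wheel, collar below 0.01 m/s); the robot touches nothing.
It fails at once if a bystander is moved by more than 30 mm (distance of any of bangle, jar, ring_box, case_box, hammer, mandrel, bench_block from where it was at the start of the episode above 0.03 m).
It also fails if it takes over 69 s, if anything falls off the work surface, if the arm or the gripper's body presses on something with over 40 N, if the wrist force passes 120 N, or if a joint passes its speed limit or range.

## Robot

A 6-joint arm with a two-finger parallel gripper is mounted at the origin on the work surface. World frame = base frame: x ahead of the robot, y to its left, z up, the work surface at z = 0. Lengths are in m, angles in rad, forces in N, time in s.
With the tool pointing down it reaches from about 0.4 to 0.825 m from the base axis. Payload 7 kg.
Tool frame: the origin (TCP) lies between the finger pads; the fingertips stand 8 mm ahead of it and the grasp point (between the pads) lies 11 mm behind it (arm.finger_overhang is the distance from the TCP to the fingertips, in m); z points along the fingers, y is the line along which they close (so a half turn about z gives the same grasp; the last joint's range is limited). The gripper opens to 88 mm and grips with 3 to 60 N. Pads are 19 mm wide; open, the fingers measure 130 mm over their backs; the gripper's body (78 mm by 193 mm) begins 47 mm behind the grasp point.
Start: joints at [1.392, 0.359, 0.012, 0, -1.224, -0.288], TCP at [0.304, 0.603, 0.235] pointing down, gripper open.
Joint ranges: [-3.07, 3.07], [-1.43, 2.12], [-1.02, 1.25], [-3.03, 1.67], [-3.05, -0], [-3.03, 3.03]. Speed limits (rad/s): [2.39, 2.39, 3.01, 3.14, 3.14, 3.14].

## Interface

Orientations are given as [roll, pitch, yaw] about the fixed x, y, z axes, in that order (R = Rz(yaw) Ry(pitch) Rx(roll)).
In Python, from station import arm gives the robot as it stands.
- The arm moves only by the tool move_arm, never from a script. Its argument "rows" is text: rows parted by semicolons, each of 7 numbers parted by spaces: the turn, a rotation vector about the tool's x, y, z in degrees, then the shift along the tool's x, y, z in m, then the finger opening in m, from 0 to 0.0876. A call has 1 to 8 rows; each row shifts and turns the commanded pose from where the row before left it, along the tool's axes as they then stand; what a row does not reach is not made up. A row lasts 1/8 s, in which the tool goes at most 62.5 mm and 10.7 degrees, less where a joint would pass 70% of its speed; a pose out of reach is approached as far as the arm can. A call is refused whole if a number of a shift passes 0.0625 or a number of a turn 10.7, either way. A call with a gripper value outside its range is refused whole. The fingers move at their own pace and stop on an object; "squeeze" is the grip in N (left out, the last holds). Time passes only in rows, so rows that do not move let the fingers close. It gives the time, the measured TCP pose, the force, the opening and the grip force at its end, in the units of the state.
- arm.get_state(): the state, without advancing time (a new reading comes with each control period).
- arm.grab_frame(name): name is "scene" or "top" or "wrist"; returns (picture, depth): 480x640x3 uint8, blue, green, red; 480x640 float32, m along the optical axis (not along the pixel's ray), 0 where there is no reading.
- arm.camera_model(name): a dict with "mtx" (3x3 intrinsics, pixels), "camera_from_world" (4x4, takes a point from world to camera coordinates); the wrist camera has in their place "mount" (4x4, takes a point from camera to tool coordinates, whose origin is the TCP and whose axes are the flange's). Camera axes: x right, y down, z forward; pixel columns grow to the right and rows downward; lengths in m; the calibration is good to about 2 mm. A picture is of the moment at which its call begins: read the wrist's pose just before it. camera_model takes no time and is no camera call.
- arm.job_done(): hands the job in; it is judged then, once.
The state is a dict: "t": time; "q": joint angles; "qd": joint speeds; "joint_efforts": joint torques, N m; "eef_pos": TCP position; "ee_rot": TCP orientation; "force": force on the tool from outside, world axes, zero at the start; "moment": the same for the moment, N m; "width": finger opening in m; "gripper_force": force on a finger pad.
Only numpy, scipy, OpenCV 4.12 (cv2) and the standard library are available. Lean on these libraries where they do the work, as an engineer would, in place of code of your own. Each camera call takes 0.05 s, during which the arm holds its last target. There are 200 camera calls.

## Working session

There is one attempt and no reset: what is moved stays moved. The work goes in short steps, Python scripts to look and compute and a tool call to move; the robot and the scene stay as the last step left them, time stands still between calls to the robot, and variables do not carry over. Pictures are saved under pics/ and viewed, at most 10 in all, crops included, and the job is handed in when it is done.

Besides the shell and the picture viewer there is one more tool, called after ">>>" by a JSON object that holds its "op" and its "data", one argument or row to a line. move_arm: Moves the arm, as the interface text tells. Its arguments: {"type":"object","properties":{"rows":{"type":"string"},"squeeze":{"type":"number"}},"required":["rows"]}

```bash
mkdir -p pics; cat > h.py <<'E'
import numpy as np, cv2
from station import arm
from scipy.spatial.transform import Rotation as R
def cloud(name):
    st=arm.get_state(); im,d=arm.grab_frame(name); m=arm.camera_model(name); K=np.array(m["mtx"])
    v,u=np.mgrid[:480,:640]
    P=np.stack([(u-K[0,2])/K[0,0]*d,(v-K[1,2])/K[1,1]*d,d],-1)
    if name=="wrist":
        M=np.array(m["mount"]); T=np.eye(4); T[:3,3]=st["eef_pos"]; T[:3,:3]=R.from_euler("xyz",st["ee_rot"]).as_matrix(); T=T@M
    else: T=np.linalg.inv(np.array(m["camera_from_world"]))
    W=P@T[:3,:3].T+T[:3,3]; W[d<=0]=np.nan
    return im,d,W
E
python3 - <<'E'
from h import *
print(arm.get_state())
for n in("scene","top"):
    im,d,W=cloud(n); cv2.imwrite(f"pics/{n}0.png",im); np.savez(f"{n}0.npz",im=im,W=W)
E
```

```text
{'t': 0.0, 'q': array([ 1.39209058e+00,  3.59394324e-01,  1.10533452e-02, -3.57888398e-04,
       -1.22406612e+00, -2.88114356e-01]), 'qd': array([-0.00054001,  0.00031603,  0.00055522, -0.00099118,  0.00107324,
       -0.00179001]), 'joint_efforts': array([-1.87743390e-03, -5.82716596e+01,  2.93065274e+01,  6.99745461e+00,
        6.86368949e-03, -1.67727899e-04]), 'eef_pos': array([0.30358204, 0.60235314, 0.23361405]), 'ee_rot': array([ 3.13995267e+00, -1.35170717e-04, -4.66941887e-01]), 'force': array([-0.6600288 , -0.74928226,  0.24508156]), 'moment': array([ 0.01637522, -0.0094245 , -0.0104071 ]), 'gripper_force': 0.0, 'width': 0.08761201687340762}
```

View pics/scene0.png

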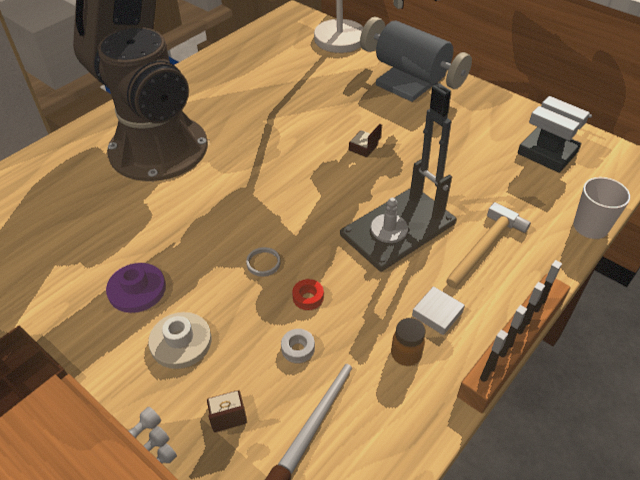

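View pics/top0.png

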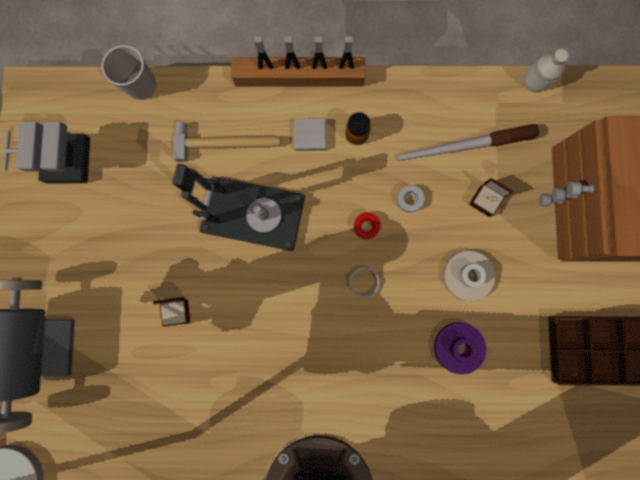

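The scene view shows two wheels and three rings:
- **Wheels:** off-white at scene (180,338) / top (470,275), purple at top (460,348). The off-white one fits the description.
- **Rings:** thick steel at scene (298,345) / top (411,198), red at top (367,225), thin bangle at top (365,283). The thick steel one is the collar.
- **Press:** spindle at top (263,212), lever raised and hinged at about top (207,200).

I'll confirm with one crop and measure.

```bash
python3 - <<'E'
from h import *
z=np.load("top0.npz"); im,W=z["im"],z["W"]
cv2.imwrite("pics/crop1.png",cv2.resize(im[165:385,340:530],None,fx=2.7,fy=2.7,interpolation=cv2.INTER_CUBIC))
def circ(p):
    A=np.c_[2*p,np.ones(len(p))]; s=np.linalg.lstsq(A,(p**2).sum(1),rcond=None)[0]; return s[:2],np.sqrt(s[2]+s[:2]@s[:2])
def box(W,c,r,zl,zh):
    m=(np.hypot(W[...,0]-c[0],W[...,1]-c[1])<r)&(W[...,2]>zl)&(W[...,2]<zh); return W[m]
for n in("top","scene"):
    w=np.load(n+"0.npz")["W"]
    for name,px,r,zl,zh in(("hub",(275,470),.05,.038,.06),("disc",(275,470),.08,.012,.024),("collar",(198,411),.05,.015,.03),("bangle",(283,365),.06,.006,.02),("spin",(212,263),.06,.08,.12),("flange",(212,263),.06,.024,.034)):
        c=W[px][:2]; p=box(w,c,r,zl,zh)
        if len(p)<5: print(n,name,len(p)); continue
        e=cv2.minEnclosingCircle(p[:,:2].astype(np.float32)*1000)
        print(n,name,len(p),c.round(3),"mean",p.mean(0).round(4),"encl",np.round(e[0],1),round(e[1],1))
    # base plate
    c=W[212,263][:2]; p=box(w,c,.17,.014,.0235); 
    rc=cv2.minAreaRect(p[:,:2].astype(np.float32)*1000); print("plate",len(p),rc)
    p=box(w,c,.2,.13,.4); print("lever",len(p),p.mean(0).round(3),p.min(0).round(3),p.max(0).round(3))
    for lo in np.arange(.13,.34,.03):
        q=p[(p[:,2]>=lo)&(p[:,2]<lo+.03)]
        if len(q): print(round(lo,2),len(q),q.mean(0).round(3),q.min(0).round(3),q.max(0).round(3))
E
```

```text
top hub 332 [ 0.458 -0.334] mean [ 0.4565 -0.3262  0.047 ] encl [ 456.2 -326.8] 24.9
top disc 1527 [ 0.458 -0.334] mean [ 0.4562 -0.3251  0.0177] encl [ 456.8 -327.6] 55.3
top collar 424 [ 0.63  -0.205] mean [ 0.6269 -0.2018  0.0213] encl [ 627.3 -201.9] 29.9
top bangle 205 [ 0.44 -0.1 ] mean [ 0.442  -0.0976  0.0113] encl [441.9 -97.9] 33.7
top spin 105 [0.583 0.115] mean [0.5872 0.122  0.0984] encl [588.7 123.3] 12.5
top flange 743 [0.583 0.115] mean [0.5874 0.1218 0.0277] encl [591.3 109.9] 55.1
plate 4225 ((643.8021850585938, 140.04054260253906), (214.9659881591797, 231.1243133544922), 78.58159637451172)
lever 842 [0.605 0.216 0.263] [0.582 0.206 0.131] [0.634 0.236 0.323]
0.13 61 [0.606 0.223 0.146] [0.583 0.214 0.131] [0.632 0.236 0.16 ]
0.16 66 [0.608 0.221 0.176] [0.583 0.213 0.16 ] [0.632 0.236 0.189]
0.19 76 [0.607 0.218 0.208] [0.582 0.209 0.19 ] [0.633 0.233 0.219]
0.22 69 [0.604 0.218 0.235] [0.582 0.21  0.22 ] [0.633 0.232 0.25 ]
0.25 176 [0.602 0.216 0.263] [0.582 0.208 0.25 ] [0.634 0.231 0.28 ]
0.28 138 [0.603 0.211 0.295] [0.589 0.206 0.28 ] [0.623 0.225 0.31 ]
0.31
[... 548 characters left out ...]
61 0.0279] encl [578.5 111.3] 54.1
plate 3494 ((642.9529418945312, 139.93038940429688), (218.6395721435547, 229.2338104248047), 78.95279693603516)
lever 1523 [0.613 0.215 0.24 ] [0.581 0.203 0.13 ] [0.639 0.238 0.324]
0.13 173 [0.613 0.222 0.145] [0.585 0.211 0.13 ] [0.638 0.237 0.16 ]
0.16 185 [0.612 0.221 0.175] [0.584 0.21  0.16 ] [0.639 0.238 0.19 ]
0.19 213 [0.613 0.218 0.206] [0.583 0.208 0.19 ] [0.637 0.232 0.22 ]
0.22 199 [0.613 0.217 0.235] [0.581 0.207 0.22 ] [0.637 0.232 0.25 ]
0.25 295 [0.614 0.212 0.264] [0.584 0.206 0.25 ] [0.638 0.225 0.28 ]
0.28 268 [0.612 0.21  0.295] [0.591 0.203 0.28 ] [0.627 0.221 0.31 ]
0.31 190 [0.611 0.212 0.318] [0.59  0.203 0.31 ] [0.627 0.225 0.324]
```

View pics/crop1.png

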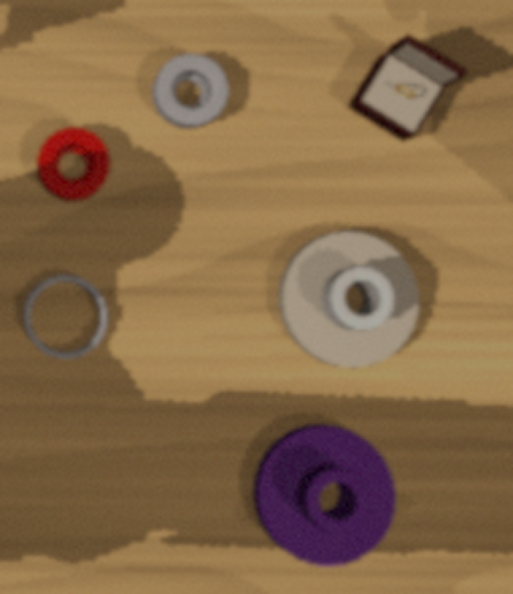

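The crop confirms the off-white wheel at crop (360,298) and the thick grey collar at crop (190,90). The purple wheel, the red collar and the bangle are clearly different. Next I'll move toward the spindle to measure it with the wrist camera.

```bash
python3 - <<'E'
from h import *
m=arm.camera_model("wrist"); print(np.round(m["mount"],4),m["mtx"],arm.finger_overhang)
a=R.from_euler("xyz",[np.pi,0,-.467]).as_matrix()
d=a.T@np.array([.42-.304,.10-.602,.27-.234]);print(d)
# rows with progressive turn of 10.6 deg about z: shift in turned/unturned frame
p=d
E
```

```text
[[ 1.000e-04 -9.682e-01 -2.500e-01  6.810e-02]
 [ 1.000e+00  0.000e+00  4.000e-04 -4.000e-04]
 [-4.000e-04 -2.500e-01  9.682e-01 -1.513e-01]
 [ 0.000e+00  0.000e+00  0.000e+00  1.000e+00]] [[339.95492879   0.         317.89952196]
 [  0.         339.95492879 236.6254909 ]
 [  0.           0.           1.        ]] 0.008
[ 0.32958425  0.396023   -0.036     ]
```

>>> {"op": "move_arm", "data": {
  "rows": "0 0 0 0.039 0.047 -0.0045 0.0876;0 0 0 0.039 0.047 -0.0045 0.0876;0 0 0 0.039 0.047 -0.0045 0.0876;0 0 0 0.039 0.047 -0.0045 0.0876;0 0 0 0.039 0.047 -0.0045 0.0876;0 0 0 0.039 0.047 -0.0045 0.0876;0 0 0 0.039 0.047 -0.0045 0.0876;0 0 0 0.039 0.047 -0.0045 0.0876"
}}

```text
t: 1.1
eef_pos: [0.413, 0.1246, 0.2708]
ee_rot: [-3.141, -0.0, -0.466]
force: [1.1, -0.3, 0.3]
width: 0.088
gripper_force: 0.0
```

>>> {"op": "move_arm", "data": {
  "rows": "0 0 10.65 0 0 0 0.0876;0 0 10.65 0 0 0 0.0876;0 0 10.65 0 0 0 0.0876;0 0 10.65 0 0 0 0.0876;0 0 10.65 0 0 0 0.0876;0 0 10.65 0 0 0 0.0876;0 0 10.65 0 0 0 0.0876;0 0 0 0 0 0 0.0876"
}}

```text
t: 2.1
eef_pos: [0.413, 0.1265, 0.2704]
ee_rot: [3.141, -0.0, -1.767]
force: [0.5, -0.7, -1.7]
width: 0.0879
gripper_force: 0.0
```

>>> {"op": "move_arm", "data": {
  "rows": "0 0 0 -0.0075 -0.0437 0 0.0876;0 0 0 -0.0075 -0.0437 0 0.0876;0 0 0 -0.0075 -0.0437 0 0.0876;0 0 0 -0.0075 -0.0437 0 0.0876;0 0 0 0 0 0 0.0876;0 0 0 0 0 0 0.0876"
}}

```text
t: 2.85
eef_pos: [0.5902, 0.1215, 0.2698]
ee_rot: [3.14, -0.001, -1.765]
force: [-0.6, -0.0, 0.2]
width: 0.0873
gripper_force: 0.0
```

```bash
python3 - <<'E'
from h import *
print(arm.get_state()["eef_pos"])
im,d,W=cloud("wrist"); cv2.imwrite("pics/w1.png",im); np.savez("w1.npz",im=im,W=W,d=d)
def box(c,r,zl,zh):
    m=(np.hypot(W[...,0]-c[0],W[...,1]-c[1])<r)&(W[...,2]>zl)&(W[...,2]<zh); return W[m]
for zl,zh in((.024,.034),(.08,.099),(.099,.115),(.104,.11)):
    p=box((.59,.121),.05,zl,zh); e=cv2.minEnclosingCircle(p[:,:2].astype(np.float32)*1000)
    print(zl,len(p),p.mean(0).round(4),np.round(e,1) if 0 else e)
p=box((.61,.14),.2,.017,.0225); print(cv2.minAreaRect(p[:,:2].astype(np.float32)*1000))
E
```

```text
[0.59017865 0.12154509 0.2698403 ]
0.024 2580 [0.5907 0.1206 0.0291] ((591.187255859375, 123.56609344482422), 37.931400299072266)
0.08 147 [0.5901 0.1186 0.092 ] ((590.9229125976562, 123.44197845458984), 12.665900230407715)
0.099 296 [0.591  0.1226 0.104 ] ((591.1865844726562, 123.54969024658203), 9.777743339538574)
0.104 158 [0.591  0.1231 0.1063] ((591.1243896484375, 123.69981384277344), 7.274251461029053)
((672.2564697265625, 161.50881958007812), (306.09857177734375, 273.7605285644531), 78.5877914428711)
```

View pics/w1.png

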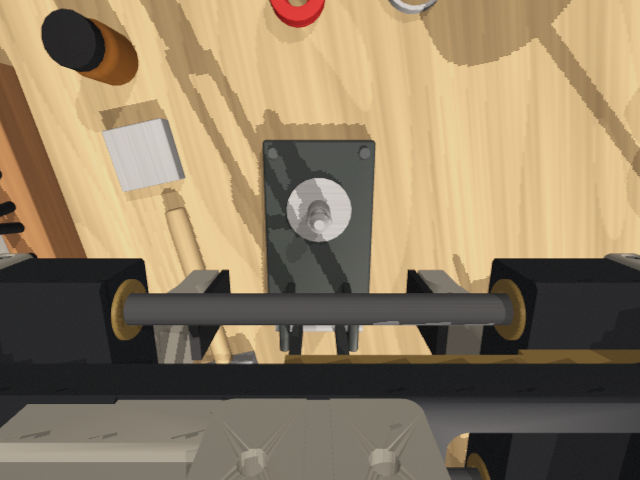

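The wrist view shows the spindle tip at (319,220), centred on its flange at (319,210). That puts the spindle at world (0.591, 0.1236). Now I'll hover over the wheel with the same camera geometry.

>>> {"op": "move_arm", "data": {
  "rows": "0 0 0 0.0583 0.0053 0.0075 0.0876;0 0 0 0.0583 0.0053 0.0075 0.0876;0 0 0 0.0583 0.0053 0.0075 0.0876;0 0 0 0.0583 0.0053 0.0075 0.0876;0 0 0 0.0583 0.0053 0.0075 0.0876;0 0 0 0.0583 0.0053 0.0075 0.0876;0 0 0 0.0583 0.0053 0.0075 0.0876;0 0 0 0.0583 0.0053 0.0075 0.0876"
}}

```text
t: 3.9
eef_pos: [0.4565, -0.3283, 0.2115]
ee_rot: [-3.14, -0.0, -1.765]
force: [0.8, -0.0, -0.0]
width: 0.0878
gripper_force: 0.0
```

>>> {"op": "move_arm", "data": {
  "rows": "0 0 0 0 0 0 0.0876;0 0 0 0 0 0 0.0876"
}}

```text
t: 4.15
eef_pos: [0.4571, -0.327, 0.2111]
ee_rot: [-3.141, 0.0, -1.768]
force: [0.1, 0.8, -0.2]
width: 0.0879
gripper_force: 0.0
```

```bash
cat >> h.py <<'E'
def fit(W,c,r,zl,zh):
    m=(np.hypot(W[...,0]-c[0],W[...,1]-c[1])<r)&(W[...,2]>zl)&(W[...,2]<zh); p=W[m]
    e=cv2.minEnclosingCircle(p[:,:2].astype(np.float32)*1000); h=cv2.convexHull(p[:,:2].astype(np.float32)*1000)[:,0]
    A=np.c_[2*h,np.ones(len(h))]; s=np.linalg.lstsq(A,(h**2).sum(1),rcond=None)[0]
    return len(p),p.mean(0).round(4),np.round([*e[0],e[1]],1),"lsq",s[:2].round(1),np.sqrt(s[2]+s[:2]@s[:2]).round(1)
def rel(t):  # shift in tool axes to world point t
    s=arm.get_state(); return R.from_euler("xyz",s["ee_rot"]).as_matrix().T@(np.array(t)-s["eef_pos"])
E
python3 - <<'E'
from h import *
s=arm.get_state();print(s["eef_pos"],s["ee_rot"])
im,d,W=cloud("wrist")
for a in((.04,.04,.06),(.075,.012,.024)): print(fit(W,(.457,-.327),*a))
w1=np.load("w1.npz")["W"]
print(fit(w1,(.591,.1235),.05,.024,.034),fit(w1,(.591,.1235),.03,.1,.115))
E
```

```text
[ 0.4571338  -0.32700051  0.21111926] [-3.14069860e+00  7.83075480e-05 -1.76751837e+00]
(1544, array([ 0.4592, -0.3288,  0.0486]), array([ 459.4, -328. ,   24.9]), 'lsq', array([ 459.4, -328.1]), np.float64(24.7))
(6534, array([ 0.4586, -0.3317,  0.0191]), array([ 459.4, -328. ,   54.8]), 'lsq', array([ 459.4, -328.1]), np.float64(54.5))
(2580, array([0.5907, 0.1206, 0.0291]), array([591.2, 123.6,  37.9]), 'lsq', array([591.3, 123.5]), np.float64(37.6)) (269, array([0.591 , 0.1225, 0.1045]), array([591. , 123.2,   9.5]), 'lsq', array([591.1, 123.3]), np.float64(9.2))
```

>>> {"op": "move_arm", "data": {
  "rows": "0 0 0 0.0005 -0.0025 0.04 0.0876;0 0 0 0 0 0.04 0.0876;0 0 0 0 0 0.04 0.0876;0 0 0 0 0 0.04 0.0876;0 0 0 0 0 0.021 0.0876;0 0 0 0 0 0 0.0876;0 0 0 0 0 0 0.04;0 0 0 0 0 0 0.04",
  "squeeze": 25
}}

```text
t: 5.2
eef_pos: [0.4608, -0.3281, 0.0309]
ee_rot: [-3.14, -0.0, -1.767]
force: [-0.2, -1.0, -0.7]
width: 0.0729
gripper_force: 0.0
```

>>> {"op": "move_arm", "data": {
  "rows": "0 0 0 0 0 0 0.04;0 0 0 0 0 0 0.04;0 0 0 0 0 0 0.04;0 0 0 0 0 0 0.04"
}}

```text
t: 5.7
eef_pos: [0.4594, -0.3283, 0.0298]
ee_rot: [3.141, -0.0, -1.768]
force: [-2.3, 1.6, 5.2]
width: 0.0484
gripper_force: 25.0
```

>>> {"op": "move_arm", "data": {
  "rows": "0 0 0 0 0 -0.033 0.04;0 0 0 0 0 -0.033 0.04;0 0 0 0 0 -0.033 0.04;0 0 0 0 0 -0.033 0.04"
}}

```text
t: 6.2
eef_pos: [0.4596, -0.3281, 0.1621]
ee_rot: [3.141, 0.0, -1.768]
force: [0.3, -0.1, -3.4]
width: 0.0486
gripper_force: 25.0
```

>>> {"op": "move_arm", "data": {
  "rows": "0 0 0 -0.04 -0.005 0 0.04;0 0 0 -0.06 -0.005 0 0.04;0 0 0 -0.06 -0.005 0 0.04;0 0 0 -0.06 -0.005 0 0.04;0 0 0 -0.06 -0.005 0 0.04;0 0 0 -0.06 -0.005 0 0.04;0 0 0 -0.06 -0.005 0 0.04;0 0 0 -0.04 -0.005 0 0.04"
}}

```text
t: 7.2
eef_pos: [0.5856, 0.098, 0.161]
ee_rot: [3.141, 0.0, -1.767]
force: [1.1, -1.1, -2.0]
width: 0.0487
gripper_force: 25.0
```

>>> {"op": "move_arm", "data": {
  "rows": "0 0 0 -0.0288 -0.0012 0 0.04;0 0 0 0 0 0 0.04;0 0 0 0 0 0 0.04;0 0 0 0 0 0 0.04"
}}

```text
t: 7.7
eef_pos: [0.5918, 0.1223, 0.1616]
ee_rot: [3.141, -0.0, -1.769]
force: [1.4, -0.5, -2.8]
width: 0.0488
gripper_force: 25.0
```

```bash
python3 - <<'E'
from h import *
s=arm.get_state();print(s["eef_pos"],s["ee_rot"],s["width"],s["force"])
print(rel((.5911,.1235,.03)))
im,d,W=cloud("wrist"); z=s["eef_pos"][2]
cv2.imwrite("pics/w2.png",im)
for a in((.04,z+.01,z+.03),(.07,z-.018,z-.006)): print(fit(W,(.591,.1235),*a))
im,d,W=cloud("scene"); cv2.imwrite("pics/s2.png",cv2.resize(im[150:330,320:480],None,fx=3.2,fy=3.2))
E
```

```text
[0.59183346 0.12230934 0.16157447] [ 3.14135640e+00 -1.43738778e-04 -1.76913026e+00] 0.04882080851155748 [ 1.40726739 -0.45161133 -2.84988309]
[-0.00104171  0.0009226   0.13157454]
(6622, array([0.5915, 0.1185, 0.1798]), array([588.7, 112. ,  38.1]), 'lsq', array([590.9, 120.9]), np.float64(27.5))
(14617, array([0.588 , 0.0966, 0.1509]), array([592.8, 120.7,  54.2]), 'lsq', array([592.8, 119.9]), np.float64(52.8))
```

View pics/s2.png

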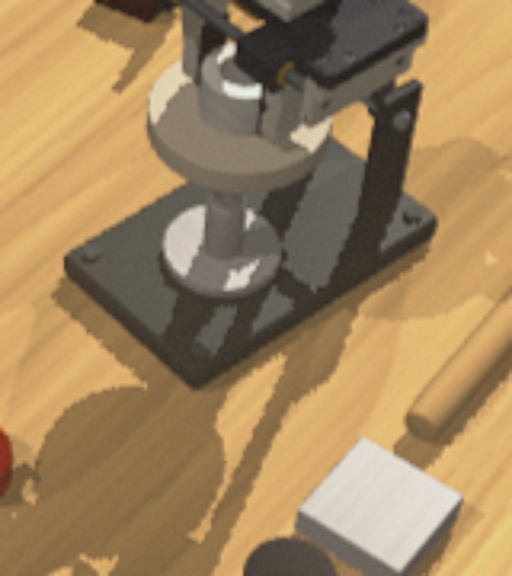

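The wheel is held above the spindle. I'll fit the disc's rim robustly to align it.

```bash
cat >> h.py <<'E'
from scipy.optimize import least_squares
def rim(W,c,r,zl,zh,cav=np.pi):
    c=np.array(c,float)
    for _ in range(3):
        m=(W[...,2]>zl)&(W[...,2]<zh); p=W[m][:,:2]-c; rr=np.hypot(*p.T); p=p[rr<r+.008]; rr=np.hypot(*p.T); a=np.degrees(np.arctan2(p[:,1],p[:,0])).astype(int)//4
        e=np.array([p[a==k][rr[a==k].argmax()] for k in np.unique(a)]); e=e[np.abs(np.hypot(*e.T)-r)<.006]
        s=least_squares(lambda v:np.hypot(*(e-v[:2]).T)-v[2],[0,0,r],loss="soft_l1",f_scale=.0005); c=c+s.x[:2]
    return c.round(4),s.x[2].round(4),len(e),np.abs(s.fun).mean().round(5)
E
python3 - <<'E'
from h import *
ps=[];cs=[]
for i in range(4):
    s=arm.get_state(); z=s["eef_pos"][2]; ps.append(s["eef_pos"])
    im,d,W=cloud("wrist"); Wm=W.copy()
    r=rim(W,(.592,.121),.055,z-.016,z-.007); cs.append(r[0]-s["eef_pos"][:2]); print(r)
print(np.round(ps,4),np.round(cs,4)); print(rel((.5911,.1235,.03)))
w1=np.load("w1.npz")["W"]; print(rim(w1,(.591,.1235),.038,.024,.034))
E
```

```text
(array([0.5929, 0.1204]), np.float64(0.053), 55, np.float64(0.00069))
(array([0.593 , 0.1205]), np.float64(0.053), 55, np.float64(0.0007))
(array([0.593 , 0.1206]), np.float64(0.0529), 55, np.float64(0.00071))
(array([0.5931, 0.121 ]), np.float64(0.0531), 54, np.float64(0.00063))
[[0.592  0.1224 0.1618]
 [0.5921 0.1226 0.1617]
 [0.5921 0.1227 0.1618]
 [0.5921 0.1229 0.1618]] [[ 0.0009 -0.002 ]
 [ 0.0009 -0.0021]
 [ 0.0009 -0.0021]
 [ 0.001  -0.0019]]
[-0.00028594  0.00114057  0.13172007]
(array([0.5912, 0.1233]), np.float64(0.0374), 90, np.float64(0.00023))
```

>>> {"op": "move_arm", "data": {
  "rows": "0 0 0 0 0.0015 0 0.04;0 0 0 0 0 0.02 0.04;0 0 0 0 0 0.015 0.04;0 0 0 0 0 0.01 0.04;0 0 0 0 0 0.01 0.04;0 0 0 0 0 0 0.04;0 0 0 0 0 0 0.04"
}}

```text
t: 8.88
eef_pos: [0.5908, 0.1237, 0.1069]
ee_rot: [-3.141, 0.0, -1.768]
force: [0.5, 0.0, -3.3]
width: 0.0486
gripper_force: 25.0
```

>>> {"op": "move_arm", "data": {
  "rows": "0 0 0 0 0 0.008 0.04;0 0 0 0 0 0.008 0.04;0 0 0 0 0 0.008 0.04;0 0 0 0 0 0.008 0.04;0 0 0 0 0 0.008 0.04;0 0 0 0 0 0.004 0.04;0 0 0 0 0 0 0.04"
}}

```text
t: 9.75
eef_pos: [0.5906, 0.1236, 0.0622]
ee_rot: [3.141, -0.0, -1.768]
force: [0.7, 0.4, -3.4]
width: 0.0486
gripper_force: 25.0
```

>>> {"op": "move_arm", "data": {
  "rows": "0 0 0 0 0 0.003 0.04;0 0 0 0 0 0.0015 0.04;0 0 0 0 0 0 0.04;0 0 0 0 0 0 0.0876;0 0 0 0 0 0 0.0876;0 0 0 0 0 0 0.0876;0 0 0 0 0 0 0.0876"
}}

```text
t: 10.62
eef_pos: [0.5908, 0.1237, 0.0582]
ee_rot: [-3.141, 0.0, -1.768]
force: [1.0, -0.1, -0.1]
width: 0.083
gripper_force: 0.0
```

>>> {"op": "move_arm", "data": {
  "rows": "0 0 0 0 0 -0.03 0.0876;0 0 0 0 0 -0.06 0.0876;0 0 0 0 0 -0.06 0.0876;0 0 0 0 0 -0.06 0.0876;0 0 0 0 0 0 0.0876;0 0 0 0 0 0 0.0876;0 0 0 0 0 0 0.0876"
}}

```text
t: 11.5
eef_pos: [0.59, 0.1234, 0.2666]
ee_rot: [3.14, -0.001, -1.768]
force: [-1.3, 0.4, 0.1]
width: 0.0874
gripper_force: 0.0
```

```bash
python3 - <<'E'
from h import *
for i in range(2):
    s=arm.get_state();print(s["eef_pos"],s["width"])
    im,d,W=cloud("wrist")
print(rim(W,(.5912,.1235),.055,.038,.052),rim(W,(.5912,.1235),.025,.07,.084),fit(W,(.5911,.1235),.03,.1,.115))
p=W[(np.hypot(W[...,0]-.5912,W[...,1]-.1235)<.05)&(W[...,2]>.04)&(W[...,2]<.055)]; 
q=np.linalg.lstsq(np.c_[p[:,:2]-[.5912,.1235],np.ones(len(p))],p[:,2],rcond=None)[0]; print("plane",q)
print(rel((.627,-.202,.27)))
E
```

```text
[0.59002376 0.12339776 0.26658013] 0.08735986406249971
[0.59008519 0.12341373 0.2665507 ] 0.08775413907572086
(array([0.5921, 0.1233]), np.float64(0.0544), 90, np.float64(0.00025)) (array([0.5921, 0.1233]), np.float64(0.0244), 90, np.float64(0.00022)) (282, array([0.591 , 0.1226, 0.1044]), array([591.2, 123.3,   9.7]), 'lsq', array([591.1, 123.2]), np.float64(9.2))
plane [ 0.00050322 -0.00097183  0.04715619]
[ 0.31195052 -0.09981546 -0.00303146]
```

>>> {"op": "move_arm", "data": {
  "rows": "0 0 0 0.052 -0.0167 0.0135 0.0876;0 0 0 0.052 -0.0167 0.0135 0.0876;0 0 0 0.052 -0.0167 0.0135 0.0876;0 0 0 0.052 -0.0167 0.0135 0.0876;0 0 0 0.052 -0.0167 0.0135 0.0876;0 0 0 0.052 -0.0167 0.0135 0.0876;0 0 0 0 0 0 0.0876;0 0 0 0 0 0 0.0876"
}}

```text
t: 12.6
eef_pos: [0.6275, -0.2022, 0.1861]
ee_rot: [3.14, -0.0, -1.769]
force: [0.2, 0.3, -0.1]
width: 0.0875
gripper_force: 0.0
```

```bash
python3 - <<'E'
from h import *
for i in range(6): im,d,W=cloud("wrist")
s=arm.get_state();print(s["eef_pos"],s["ee_rot"])
r=rim(W,(.628,-.203),.03,.014,.03); print(r); print(rel((*r[0],.0105)))
E
```

```text
[ 0.6280879  -0.20088075  0.18758904] [-3.14079656e+00  1.53483502e-04 -1.76643900e+00]
(array([ 0.6303, -0.2025]), np.float64(0.0294), 90, np.float64(0.00022))
[ 0.00118551 -0.0023437   0.17709079]
```

>>> {"op": "move_arm", "data": {
  "rows": "0 0 0 0.001 -0.0025 0.04 0.0876;0 0 0 0 0 0.045 0.0876;0 0 0 0 0 0.045 0.0876;0 0 0 0 0 0.03 0.0876;0 0 0 0 0 0.011 0.0876;0 0 0 0 0 0 0.0876;0 0 0 0 0 0 0.0876;0 0 0 0 0 0 0.0876"
}}

```text
t: 13.9
eef_pos: [0.631, -0.2034, 0.0176]
ee_rot: [-3.139, 0.0, -1.768]
force: [-0.2, 0.3, 0.3]
width: 0.0879
gripper_force: 0.0
```

>>> {"op": "move_arm", "data": {
  "rows": "0 0 0 0 0 0.0065 0.0876;0 0 0 0 0 0 0.05;0 0 0 0 0 0 0.05;0 0 0 0 0 0 0.05;0 0 0 0 0 0 0.05;0 0 0 0 0 0 0.05"
}}

```text
t: 14.65
eef_pos: [0.6299, -0.2034, 0.0096]
ee_rot: [3.141, -0.0, -1.768]
force: [-0.9, 0.3, 1.0]
width: 0.0582
gripper_force: 25.0
```

```bash
python3 - <<'E'
from h import *
ps=[]
for i in range(5):
    im,d,W=cloud("wrist"); s=arm.get_state(); ps.append(s["eef_pos"])
print(np.mean(ps,0),np.ptp(ps,0),s["ee_rot"],s["width"],s["gripper_force"])
r=rim(W,(.6303,-.2025),.03,.014,.03); print(r,fit(W,(.6303,-.2025),.028,.014,.03))
E
```

```text
[ 0.62989082 -0.203392    0.00956182] [4.29548282e-05 2.21867233e-05 3.59842129e-05] [ 3.14128719e+00 -4.63901428e-05 -1.76796830e+00] 0.05833348374008305 24.984547396888956
(array([ 0.6311, -0.2032]), np.float64(0.0292), 74, np.float64(0.00107)) (6147, array([ 0.6298, -0.2046,  0.0228]), array([ 630.3, -202.5,   28. ]), 'lsq', array([ 630.2, -202.7]), np.float64(27.8))
```

>>> {"op": "move_arm", "data": {
  "rows": "0 0 0 0 0 -0.03 0.05;0 0 0 0 0 -0.06 0.05;0 0 0 0 0 -0.06 0.05;0 0 0 -0.04 0.013 0 0.05;0 0 0 -0.054 0.018 0 0.05;0 0 0 -0.054 0.018 0 0.05;0 0 0 -0.054 0.018 0 0.05;0 0 0 -0.05 0.018 0 0.05"
}}

```text
t: 15.9
eef_pos: [0.5956, 0.0623, 0.1594]
ee_rot: [-3.141, 0.0, -1.768]
force: [1.3, 0.8, -1.7]
width: 0.0587
gripper_force: 25.0
```

>>> {"op": "move_arm", "data": {
  "rows": "0 0 0 -0.04 0.012 0 0.05;0 0 0 -0.02 0.0058 0 0.05;0 0 0 0 0 0 0.05;0 0 0 0 0 0 0.05;0 0 0 0 0 0 0.05;0 0 0 0 0 0 0.05"
}}

```text
t: 16.65
eef_pos: [0.5905, 0.1218, 0.1595]
ee_rot: [3.142, -0.0, -1.769]
force: [-0.0, 0.4, -2.3]
width: 0.0584
gripper_force: 25.0
```

```bash
python3 - <<'E'
from h import *
ps=[]
for i in range(5):
    im,d,W=cloud("wrist"); s=arm.get_state(); ps.append(s["eef_pos"])
t=np.mean(ps,0);print(t,np.ptp(ps,0),s["width"],s["force"])
cv2.imwrite("pics/w3.png",cv2.resize(im[150:420,180:460],None,fx=2.1,fy=2.1))
np.savez("w3.npz",im=im,W=W,d=d)
z=t[2]
print(rim(W,t[:2],.03,z+.003,z+.02), rel((.5902,.1226,.1)))
E
```

```text
[0.59043223 0.12222111 0.15958281] [7.24915332e-05 4.87224305e-04 3.23066966e-05] 0.05851033484608542 [-0.41357118  0.45456499 -1.38005239]
(array([0.5917, 0.1224]), np.float64(0.0292), 75, np.float64(0.00102)) [-0.00010911  0.00022562  0.05958149]
```

View pics/w3.png

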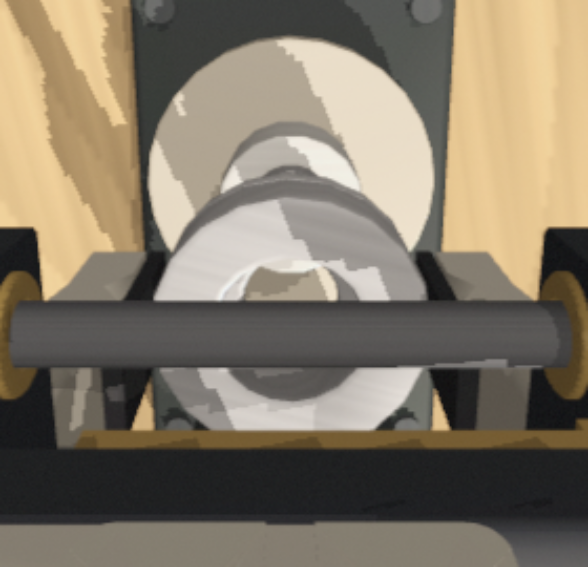

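The wrist crop shows the collar bore, with the wheel's hub directly behind it, both centred at column ~291. I'll lower the collar gently.

>>> {"op": "move_arm", "data": {
  "rows": "0 0 0 0 0.0004 0.015 0.05;0 0 0 0 0 0.015 0.05;0 0 0 0 0 0.01 0.05;0 0 0 0 0 0.005 0.05;0 0 0 0 0 0 0.05;0 0 0 0 0 0 0.05"
}}

```text
t: 17.65
eef_pos: [0.5903, 0.1229, 0.115]
ee_rot: [-3.141, 0.0, -1.768]
force: [0.5, -0.3, -1.5]
width: 0.0585
gripper_force: 25.0
```

>>> {"op": "move_arm", "data": {
  "rows": "0 0 0 0 0 0.003 0.05;0 0 0 0 0 0.003 0.05;0 0 0 0 0 0 0.05"
}}

```text
t: 18.02
eef_pos: [0.5898, 0.1227, 0.1083]
ee_rot: [3.141, -0.0, -1.768]
force: [-0.7, -0.3, -1.4]
width: 0.0583
gripper_force: 25.0
```

>>> {"op": "move_arm", "data": {
  "rows": "0 0 0 0 0 0.002 0.05;0 0 0 0 0 0.002 0.05;0 0 0 0 0 0.001 0.05;0 0 0 0 0 0 0.05;0 0 0 0 0 0 0.05"
}}

```text
t: 18.65
eef_pos: [0.59, 0.1228, 0.1036]
ee_rot: [-3.142, 0.0, -1.768]
force: [0.2, -0.3, -2.1]
width: 0.0584
gripper_force: 25.0
```

>>> {"op": "move_arm", "data": {
  "rows": "0 0 0 0 0 0.001 0.05;0 0 0 0 0 0 0.05;0 0 0 0 0 0 0.05"
}}

```text
t: 19.02
eef_pos: [0.59, 0.1228, 0.1026]
ee_rot: [-3.142, -0.0, -1.768]
force: [-0.8, -0.0, -1.9]
width: 0.0583
gripper_force: 25.0
```

>>> {"op": "move_arm", "data": {
  "rows": "0 0 0 0 0 0.001 0.05;0 0 0 0 0 0 0.05;0 0 0 0 0 0 0.05"
}}

```text
t: 19.4
eef_pos: [0.59, 0.1228, 0.1016]
ee_rot: [3.142, 0.0, -1.768]
force: [-0.4, -0.8, -1.3]
width: 0.0585
gripper_force: 25.0
```

>>> {"op": "move_arm", "data": {
  "rows": "0 0 0 0 0 0.0005 0.05;0 0 0 0 0 0 0.05;0 0 0 0 0 0 0.05"
}}

```text
t: 19.77
eef_pos: [0.5899, 0.1228, 0.1011]
ee_rot: [3.142, -0.0, -1.768]
force: [-0.3, 0.2, -2.1]
width: 0.0588
gripper_force: 25.0
```

>>> {"op": "move_arm", "data": {
  "rows": "0 0 0 0 0 0 0.064;0 0 0 0 0 0 0.07;0 0 0 0 0 0 0.0876;0 0 0 0 0 0 0.0876;0 0 0 0 0 0 0.0876"
}}

```text
t: 20.4
eef_pos: [0.59, 0.1228, 0.1011]
ee_rot: [-3.142, -0.0, -1.768]
force: [0.7, -0.4, 0.2]
width: 0.0871
gripper_force: 0.0
```

>>> {"op": "move_arm", "data": {
  "rows": "0 0 0 0 0 -0.02 0.0876;0 0 0 0 0 -0.05 0.0876;0 0 0 0 0 -0.06 0.0876;0 0 0 0 0 -0.035 0.0876;0 0 0 0 0 0 0.0876;0 0 0 0 0 0 0.0876;0 0 0 0 0 0 0.0876"
}}

```text
t: 21.28
eef_pos: [0.5894, 0.1225, 0.2647]
ee_rot: [3.14, -0.001, -1.768]
force: [0.5, 0.3, -1.0]
width: 0.0876
gripper_force: 0.0
```

```bash
python3 - <<'E'
from h import *
s=arm.get_state(); print(s["eef_pos"],s["ee_rot"],s["q"])
im,d,W=cloud("wrist")
print(rim(W,(.5912,.1235),.03,.108,.122),fit(W,(.5912,.1235),.03,.08,.13)[:2])
im,d,W=cloud("scene"); cv2.imwrite("pics/s3.png",cv2.resize(im[70:330,320:480],None,fx=2.3,fy=2.3))
E
```

```text
[0.58938405 0.12251935 0.26465262] [ 3.13967008e+00 -1.36562515e-03 -1.76808432e+00] [ 5.29058053e-01  2.23123964e-01 -1.08059442e-01 -2.70400139e-04
 -1.24195723e+00 -7.26259731e-01]
(array([0.5916, 0.1232]), np.float64(0.0294), 90, np.float64(0.00019)) (3324, array([0.5913, 0.1226, 0.1095]))
```

View pics/s3.png

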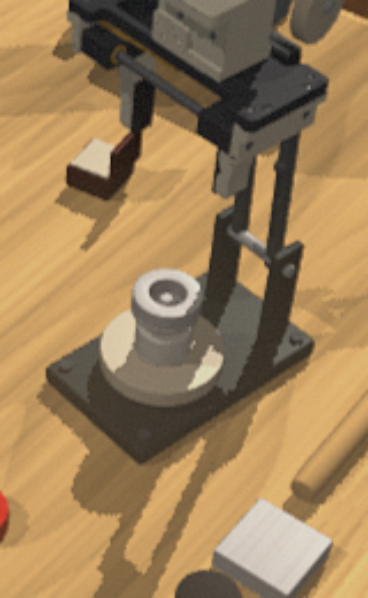

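The collar sits level and centred on the balls, at crop (168,290), and the lever is still upright. Next I'll measure the lever angle, close the fingers, and go up and behind the lever.

```bash
python3 - <<'E'
from h import *
o=np.array([.5912,.1233]); ex=np.array([.195,.981]); ey=np.array([-.981,.195])
for n in("top0","scene0"):
    W=np.load(n+".npz")["W"].reshape(-1,3); px=(W[:,:2]-o)@ex; py=(W[:,:2]-o)@ey
    for lo,hi in((.13,.16),(.16,.19),(.19,.22),(.22,.25),(.27,.29),(.29,.31),(.31,.33)):
        m=(W[:,2]>lo)&(W[:,2]<hi)&(abs(py)<.05)&(px>.05)&(px<.15); print(n,lo,m.sum(),px[m].min().round(4),px[m].max().round(4),py[m].min().round(3),py[m].max().round(3))
c=lambda t:np.array([.105-.19*np.cos(t)+.008*np.sin(t)+.0095,.106+.19*np.sin(t)+.008*np.cos(t)+.008])
for t in(1.6,1.5,1.4,1.3,1.2,1.1,1,.9,.8,.7,.6,.5,.4,.3,.2,.15,.1,.05,0): print(t,c(t).round(4))
s=arm.get_state(); print((s["eef_pos"][:2]-o)@ex,(s["eef_pos"][:2]-o)@ey)
E
```

```text
top0 0.13 61 0.097 0.1102 -0.022 0.028
top0 0.16 66 0.0949 0.1097 -0.022 0.028
top0 0.19 76 0.0912 0.1067 -0.024 0.028
top0 0.22 69 0.0924 0.1052 -0.024 0.028
top0 0.27 87 0.087 0.1 -0.015 0.02
top0 0.29 93 0.086 0.0997 -0.015 0.02
top0 0.31 256 0.0858 0.1021 -0.016 0.02
scene0 0.13 173 0.0944 0.1123 -0.027 0.026
scene0 0.16 185 0.0936 0.1124 -0.028 0.027
scene0 0.19 213 0.0898 0.1099 -0.028 0.027
scene0 0.22 199 0.0899 0.1071 -0.027 0.029
scene0 0.27 172 0.0847 0.1024 -0.019 0.019
scene0 0.29 181 0.083 0.1025 -0.018 0.017
scene0 0.31 190 0.0831 0.1019 -0.018 0.019
1.6 [0.128  0.3037]
1.5 [0.109  0.3041]
1.4 [0.0901 0.3026]
1.3 [0.0714 0.2992]
1.2 [0.0531 0.294 ]
1.1 [0.0354 0.287 ]
1 [0.0186 0.2782]
0.9 [0.0027 0.2678]
0.8 [-0.0121  0.2559]
0.7 [-0.0257  0.2425]
0.6 [-0.0378  0.2279]
0.5 [-0.0484  0.2121]
0.4 [-0.0574  0.1954]
0.3 [-0.0646  0.1778]
0.2 [-0.0701  0.1596]
0.15 [-0.0722  0.1503]
0.1 [-0.0738  0.1409]
0.05 [-0.0749  0.1315]
0 [-0.0755  0.122 ]
-0.0010099965354815694 0.0014210304227406873
```

>>> {"op": "move_arm", "data": {
  "rows": "0 0 0 0 -0.0015 -0.03 0;0 0 0 0 0 -0.05 0;0 0 0 0 0 -0.035 0;0 0 0 -0.03 0 0 0;0 0 0 -0.045 0 0 0;0 0 0 -0.045 0 0 0;0 0 0 -0.03 0 0 0;0 0 0 0 0 0 0"
}}

```text
t: 22.38
eef_pos: [0.6208, 0.2716, 0.3788]
ee_rot: [3.139, -0.002, -1.766]
force: [0.4, 0.4, -0.0]
width: 0.0131
gripper_force: 0.0
```

>>> {"op": "move_arm", "data": {
  "rows": "0 0 0 0 0 0.04 0;0 0 0 0 0 0.035 0;0 0 0 0.02 0 0 0;0 0 0 0.015 0 0 0;0 0 0 0 0 0 0;0 0 0 0 0 0 0"
}}

```text
t: 23.12
eef_pos: [0.6144, 0.2352, 0.3075]
ee_rot: [-3.14, 0.002, -1.768]
force: [0.3, 0.5, 0.5]
width: 0.0007
gripper_force: 0.0
```

```bash
python3 - <<'E'
from h import *
o=np.array([.5912,.1233]); ex=np.array([.195,.981]); ey=np.array([-.981,.195])
im,d,W=cloud("scene"); s=arm.get_state(); p=s["eef_pos"][:2]-o; print(p@ex,p@ey,s["eef_pos"][2],s["force"],s["width"])
cv2.imwrite("pics/s4.png",cv2.resize(im[30:270,330:530],None,fx=2.4,fy=2.4))
E
```

```text
0.1144415225855823 -0.0007860825723774752 0.30707316992248246 [ 0.72694045 -0.17574673 -0.52044354] 0.00043794368245806883
```

View pics/s4.png

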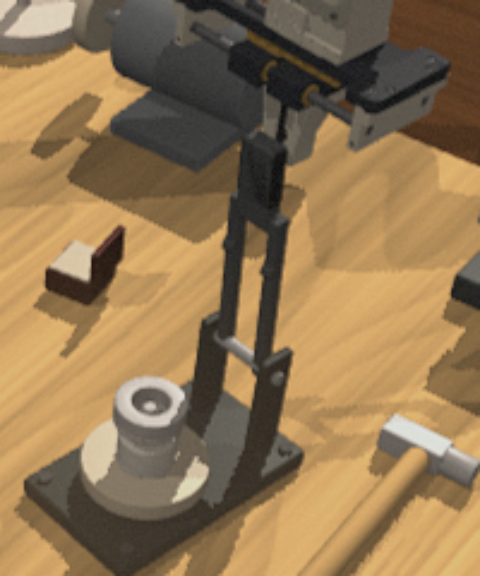

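The crop shows the closed fingers behind the rubber grip at crop (262,170), with the collar still up. I'll push along the grip's arc.

>>> {"op": "move_arm", "data": {
  "rows": "0 0 0 0.0245 0 0.0045 0;0 0 0 0.0187 0 0.0034 0;0 0 0 0.0183 0 0.0052 0;0 0 0 0.0177 0 0.007 0;0 0 0 0.0168 0 0.0088 0;0 0 0 0.0159 0 0.0104 0;0 0 0 0.0148 0 0.0119 0;0 0 0 0.0136 0 0.0134 0"
}}

```text
t: 24.18
eef_pos: [0.5862, 0.0966, 0.2405]
ee_rot: [3.141, -0.0, -1.768]
force: [-0.2, 2.0, 0.2]
width: 0.0004
gripper_force: 0.4
```

>>> {"op": "move_arm", "data": {
  "rows": "0 0 0 0.0121 0 0.0146 0;0 0 0 0.0106 0 0.0158 0;0 0 0 0.009 0 0.0167 0;0 0 0 0 0 0 0;0 0 0 0 0 0 0"
}}

```text
t: 24.8
eef_pos: [0.5806, 0.0666, 0.1946]
ee_rot: [-3.141, -0.0, -1.768]
force: [0.4, -0.2, 0.4]
width: 0.0002
gripper_force: 0.0
```

```bash
python3 - <<'E'
from h import *
o=np.array([.5912,.1233]); ex=np.array([.195,.981]); ey=np.array([-.981,.195])
im,d,W=cloud("scene"); s=arm.get_state(); p=s["eef_pos"][:2]-o; print(p@ex,p@ey,s["eef_pos"][2],s["force"],s["width"])
cv2.imwrite("pics/s5.png",cv2.resize(im[70:280,320:480],None,fx=2.7,fy=2.7))
E
```

```text
-0.05747715713540617 -0.0007436007059526957 0.1948634507431314 [-0.09057513 -0.33346966 -0.09099593] 0.0002993025995267367
```

View pics/s5.png

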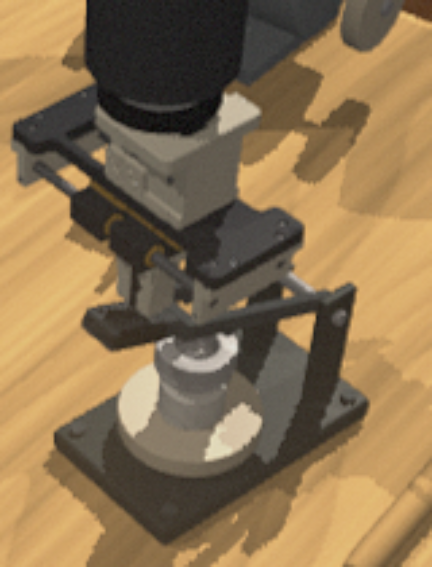

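The lever is astride and nearly on the collar, at crop (195,345), and the collar is still up. I'll continue down slowly.

>>> {"op": "move_arm", "data": {
  "rows": "0 0 0 0.008 0 0.012 0;0 0 0 0.008 0 0.012 0;0 0 0 0.006 0 0.012 0;0 0 0 0.002 0 0.005 0;0 0 0 0 0 0 0"
}}

```text
t: 25.48
eef_pos: [0.5753, 0.0427, 0.1528]
ee_rot: [3.141, -0.001, -1.768]
force: [-0.5, -0.7, 0.6]
width: 0.0001
gripper_force: 0.0
```

>>> {"op": "move_arm", "data": {
  "rows": "0 0 0 0 0 0.002 0;0 0 0 0 0 0.002 0;0 0 0 0 0 0.001 0;0 0 0 0 0 0.001 0;0 0 0 0 0 0.001 0;0 0 0 0 0 0 0"
}}

```text
t: 26.22
eef_pos: [0.5759, 0.0428, 0.1473]
ee_rot: [-3.141, -0.0, -1.768]
force: [-2.6, -0.5, 7.0]
width: 0.0001
gripper_force: 3.7
```

>>> {"op": "move_arm", "data": {
  "rows": "0 0 0 0 0 0.001 0;0 0 0 0 0 0.001 0;0 0 0 0 0 0.001 0;0 0 0 0 0 0.001 0;0 0 0 0 0 0.002 0;0 0 0 0 0 0.002 0;0 0 0 0 0 0.002 0;0 0 0 0 0 0.002 0"
}}

```text
t: 27.22
eef_pos: [0.5756, 0.043, 0.1341]
ee_rot: [3.141, -0.0, -1.768]
force: [1.5, -1.8, 2.5]
width: 0.0002
gripper_force: 1.1
```

>>> {"op": "move_arm", "data": {
  "rows": "0 0 0 0 0 0.003 0;0 0 0 0 0 0.003 0;0 0 0 0 0 0.003 0;0 0 0 0 0 0.002 0;0 0 0 0 0 0.002 0;0 0 0 0 0 0 0"
}}

```text
t: 27.98
eef_pos: [0.5755, 0.0431, 0.1219]
ee_rot: [-3.141, -0.0, -1.768]
force: [-2.0, 0.7, 6.2]
width: 0.0005
gripper_force: 2.7
```

>>> {"op": "move_arm", "data": {
  "rows": "0 0 0 0 0 0.001 0;0 0 0 0 0 0.001 0;0 0 0 0 0 0 0;0 0 0 0 0 0 0"
}}

```text
t: 28.48
eef_pos: [0.5755, 0.0431, 0.1214]
ee_rot: [-3.141, 0.0, -1.767]
force: [-8.0, 0.9, 16.6]
width: 0.0002
gripper_force: 8.9
```

>>> {"op": "move_arm", "data": {
  "rows": "0 0 0 0 0 -0.01 0;0 0 0 0 0 -0.04 0;0 0 0 0 0 -0.06 0;0 0 0 0 0 -0.06 0;0 0 0 0 0 0 0;0 0 0 0 0 0 0;0 0 0 0 0 0 0"
}}

```text
t: 29.35
eef_pos: [0.575, 0.0429, 0.288]
ee_rot: [3.14, -0.001, -1.768]
force: [0.5, -0.6, 0.3]
width: 0.0005
gripper_force: 0.0
```

```bash
python3 - <<'E'
from h import *
o=np.array([.5912,.1233]); ex=np.array([.195,.981]); ey=np.array([-.981,.195])
im,d,W=cloud("wrist")
px=(W[...,:2]-o)@ex; py=(W[...,:2]-o)@ey; z=W[...,2]
g=(abs(px+.085)<.02)&(abs(py)<.014)&(z>.08)&(z<.17); print("grip",g.sum(),np.median(z[g]),np.polyfit(px[g],z[g],1))
r=np.hypot(px,py); c=(r>.017)&(r<.029)&(abs(py)>.0268)&(z>.06)&(z<.13); print("collar",c.sum(),np.median(z[c]))
c=(r>.016)&(r<.029)&(abs(py)<.014)&(z>.06)&(z<.125); print("collar in",c.sum(),np.median(z[c]) if c.any() else 0)
im,d,W=cloud("scene"); cv2.imwrite("pics/s6.png",cv2.resize(im[150:280,330:470],None,fx=4,fy=4,interpolation=cv2.INTER_CUBIC))
E
```

```text
grip 1156 0.11481252950710283 [-0.00041756  0.11478381]
collar 0 nan
collar in 73 0.09882797456952308
  return _methods._mean(a, axis=axis, dtype=dtype,
  ret = ret.dtype.type(ret / rcount)
```

View pics/s6.png

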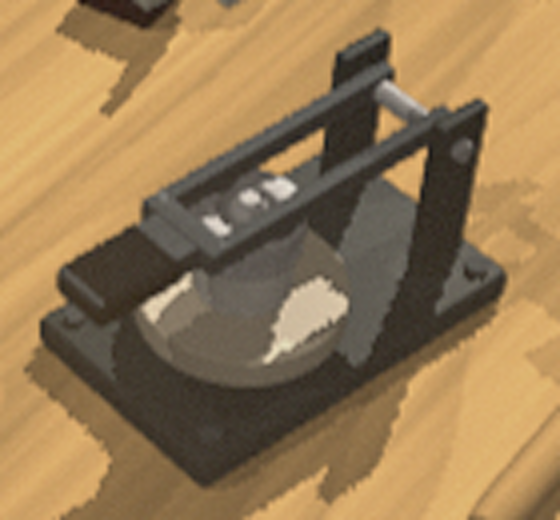

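The lever is level: its grip face is at 114.8 mm with zero slope. The collar's top is at 98 to 99 mm, so it is home, and the arm is clear of everything.

```bash
python3 -c "
from station import arm
print(arm.job_done())"
```

```text
the job is handed in; nothing more can be done
None
```

The job is handed in: the wheel is flat on the flange, the lever pressed the collar home onto the hub and was left down, and no bystander was touched as far as I could see (the hand-in returned no verdict).

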